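Tip the vial block onto its foot and push it into its dock

ROBOT

A 6-joint arm with a two-finger parallel gripper is mounted at the origin on a cart in front of the work surface, level with it; the furniture and walls round the work are solid. World frame = base frame: x ahead of the robot, y to its left, z up, the work surface at z = 0. Lengths are in m, angles in rad, forces in N, time in s.
With the tool pointing down it reaches from about 0.3 to 0.95 m from the base axis. Payload 3.1 kg.
Tool frame: the origin (TCP) lies midway between the tips of the shut fingers; the grasp point (between the pads) lies 19 mm behind it (ctrl.hold_point_z is the distance from the TCP to the grasp point, in m); y points along the fingers, x is the direction in which the jaws open and shut, and the axes are right-handed (so a half turn about y gives the same grasp; the last joint's range is limited). The gripper opens to 85 mm and grips with 20 to 120 N. Pads are 22 mm wide; open, the fingers measure 114 mm over their backs; the gripper's body (76 mm by 85 mm) begins 54 mm behind the grasp point. The pads swing forward as they close: fully open they stand 13 mm farther back than shut.
Start: joints at [-1.291, 0.308, 1.634, -0, 1.2, -0.07], TCP at [0.214, -0.587, 0.231] pointing down, gripper open.
Joint ranges: [-3.06, 3.06], [-0.79, 1.96], [0.05, 2.63], [-1.19, 4.34], [0.05, 2.64], [-2.94, 2.94]. Speed limits (rad/s): [2.79, 2.79, 3.14, 3.14, 3.14, 3.14].

INTERFACE

Orientations are given as [roll, pitch, yaw] about the fixed x, y, z axes, in that order (R = Rz(yaw) Ry(pitch) Rx(roll)).
In Python, from rig import readout, viewer, workorder, ctrl gives the robot as it stands.
- The arm moves only by the tool play_rows, never from a script. Its argument "rows" is a list of rows, each a list of 5 numbers: the opening in per cent of the stroke, from 0 (shut) to 100 (fully open), then the shift along the tool's x, y, z in cm, then the turn about the tool's y in rad. In form: [[claw, x, y, z, roll], ...]. A call has exactly 5 rows; each row shifts and turns the pose as measured when the row begins, along the tool's axes as they then stand; what a row does not reach is not made up. A row lasts 1/10 s, in which the tool goes at most 50 mm and 8.59 degrees, less where a joint would pass 70% of its speed; a pose out of reach is approached as far as the arm can. A call with a gripper value outside its range is refused whole. The fingers move at their own pace and stop on an object; "grip_force" is the grip in N (left out, the last holds). Time passes only in rows, so rows that do not move let the fingers close, or fill a call up. It gives the time, the measured TCP pose, the force and the opening at its end, in the units of the state.
- readout.observe(): the state, without advancing time (a new reading comes with each control period).
- viewer.get_image(name): name is "scene" or "top" or "wrist"; returns (picture, depth): 420x560x3 uint8, red, green, blue; 420x560 float32, m along the optical axis (not along the pixel's ray), 0 where there is no reading.
- viewer.camera_params(name): a dict with "fx", "fy", "cx", "cy" (pixels), "k1" (the pictures are not rectified: a ray, as slopes to the right and down, at radius r is drawn at 1 + k1 r^2 times it, then the intrinsics apply), "cam_to_world" (4x4, takes a point from camera to world coordinates); the wrist camera has in their place "mount" (4x4, takes a point from camera to tool coordinates, whose origin is the TCP and whose axes are the tool frame's). Camera axes: x right, y up, looking along -z (the intrinsics and any distortion apply to the point x, -y, -z); pixel columns grow to the right and rows downward; lengths in m; the calibration is good to about 2 mm. A picture is of the moment at which its call begins: read the wrist's pose just before it. camera_params takes no time and is no camera call.
- workorder.sign_off(): hands the job in, once; it reports no verdict.
The state is a dict: "t": time; "joints": joint angles; "joint_velocities": joint speeds; "joint_efforts": joint torques, N m; "position": TCP position; "tcp_rot": TCP orientation; "force": force on the tool from outside, world axes, zero at the start; "wrist_torque": the same for the moment, N m; "gripper_width": opening from 0.0 (shut) to 1.0 (fully open).
Only numpy, scipy, OpenCV 4.12 (cv2) and the standard library are available. Lean on these libraries where they do the work, as an engineer would, in place of code of your own. Each camera call takes 0.05 s, during which the arm holds its last target.

TASK

The blue vial block in front of the white parking dock has been left standing on its side: push it over with the fingers so that it falls onto its own foot, caps up, still outside the dock. Then push it along the bench into the dock until it sits fully home against the back wall. Only push: grip and lift nothing, never turn the block onto its caps, and leave the two loose vials, beaker, timer and marker where they stand.

Things in the scene. Friction and masses are not known exactly. Their poses are not given: they have to be found in the camera images.
- vial_block: blue translucent block with 12 capped vials, 0.24-0.48 kg: an octagon in plan, 137 mm over flats, 144 over corners, 60 mm from foot to caps. Origin: centre of the foot's underside (the darker end); z: from foot to caps, up when it sits properly. At the start it rests on one flat, z level, origin 69 mm and top 137 mm above the bench, foot roughly towards the dock, caps towards the robot
- block_middle (a point): middle of the vial block, 30 mm from the foot's underside. Pushed high up towards the foot the block tips without sliding; the last 18 mm of the foot is 4 mm narrower, so it may rest leaning at about 13 deg and falls by itself past about 24 deg, its centre landing 65 to 75 mm ahead of where the foot's underside stood. Sliding it takes 1 to 4 N
- dock: parking dock fixed to the bench: U of white sheet, walls 30 mm high, 4 mm thick, no floor, open towards -x (roughly to the robot's front left). Origin: on the bench, where a parked block's centre belongs; +x points into the dock, z up. Side walls straight beside and beyond the origin, 76 mm to either side of the middle line; before it they flare, to 98 mm either side 34 mm short of the origin
- dock_back (a point): middle of the face of the dock's black rubber back stop, 70 mm beyond the dock's origin along its +x, 18 mm above the bench; a parked block touches it
- vial_1: capped 20 ml sample vial, white, 25 mm dia x 56 mm, standing just left of the dock; origin: centre of its underside. Leave alone
- vial_2: capped 20 ml sample vial, white, 25 mm dia x 56 mm, standing in front of the warmer; origin: centre of its underside. Leave alone
- beaker: white plastic beaker, 69 mm dia x 83 mm, standing in front of the warmer; origin: centre of its underside. Leave alone
- bench_timer: white digital timer with three buttons, 72 x 66 x 21 mm, in front of the warmer; origin: centre of its underside. Leave alone
- marker: white marker pen with dark blue cap, 135 mm long, 16 mm thick, lying in front of the warmer; origin: middle of its underside. Leave alone

How it is judged:
On the way, in this order (a step that is already met when the one before it is completed fails the run):
1. the block sits flat on its foot, caps up, still outside the dock (its centre more than 50 mm short of home) (angle between vial_block's own z axis and vertical below 0.08 rad and height (world z) of vial_block below 0.008 m and x of vial_block in the frame of dock below -0.05 m), for 0.2 s.
2. the block is home in the dock, flat on its foot (x of vial_block in the frame of dock above -0.008 m and y of vial_block in the frame of dock between -0.014 and 0.014 m and angle between vial_block's own z axis and vertical below 0.08 rad and height (world z) of vial_block below 0.008 m), for 0.2 s.
At the end, for the whole second after the job is handed in: The block sits at rest flat on the bench on its foot (tilt under 0.08 rad, underside under 8 mm), between the dock's side walls (within 14 mm of the middle line) with its centre no more than 8 mm short of the dock's origin (all of step 2 and linear speed of vial_block below 0.02 m/s); the robot touches nothing.
It fails at once if the block is lifted (its middle more than 90 mm above the bench, which tipping cannot do, or its foot more than 25 mm off the bench while it is level) (height (world z) of block_middle above 0.09 m or (angle between vial_block's own z axis and vertical below 0.15 rad and height (world z) of vial_block above 0.025 m)).
It fails at once if the block is turned onto its caps (angle between vial_block's own z axis and vertical above 2.2 rad).
It fails at once if a bystander is moved more than 15 mm (distance of any of vial_1, vial_2, beaker, bench_timer, marker from where it was at the start of the episode above 0.015 m).
It also fails if it takes over 64 s, if anything falls off the work surface, if the arm or the gripper's body presses on something with over 40 N, if the wrist force passes 120 N, or if a joint passes its speed limit or range.

## Working session

There is one attempt and no reset: what is moved stays moved. The work goes in short steps, Python scripts to look and compute and a tool call to move; the robot and the scene stay as the last step left them, time stands still between calls to the robot, and variables do not carry over. Pictures are saved under pics/ and viewed, and the job is handed in when it is done.

Besides the shell and the picture viewer there is one more tool, called after "Request:" as name(argument=value, ...), one argument or row to a line, values as JSON. play_rows: Moves the arm, as the interface text tells. Its arguments: {"type":"object","properties":{"rows":{"type":"array"},"grip_force":{"type":"number"}},"required":["rows"]}

```bash
ls; mkdir -p pics
cat > h.py <<'E'
import numpy as np, cv2
from rig import readout, viewer, workorder, ctrl
from scipy.spatial.transform import Rotation as R
def T(s):
    M=np.eye(4);M[:3,:3]=R.from_euler('xyz',s["tcp_rot"]).as_matrix() if len(s["tcp_rot"])==3 else R.from_quat(s["tcp_rot"]).as_matrix();M[:3,3]=s["position"];return M
def snap(name,fn):
    s=readout.observe();p,d=viewer.get_image(name);c=viewer.camera_params(name)
    C=c["cam_to_world"] if "cam_to_world" in c else T(s)@np.array(c["mount"])
    np.savez('pics/'+fn+'.npz',p=p,d=d,C=np.array(C),k=[c["fx"],c["fy"],c["cx"],c["cy"],c["k1"]])
    cv2.imwrite('pics/'+fn+'.png',p[:,:,::-1]);return s
def load(fn): return np.load('pics/'+fn+'.npz')
def ray(z,u,v):
    fx,fy,cx,cy,k1=z['k']
    K=np.array([[fx,0,cx],[0,fy,cy],[0,0,1]])
    q=cv2.undistortPoints(np.array([[[u,v]]],float),K,np.array([k1,0,0,0]))[0,0]
    return np.array([q[0],-q[1],-1])
def px(z,u,v):
    d=z['d'][int(round(v)),int(round(u))]
    return (z['C']@np.r_[ray(z,u,v)*d,1])[:3]
def plane(z,u,v,h):
    r=z['C'][:3,:3]@ray(z,u,v);o=z['C'][:3,3];return o+r*(h-o[2])/r[2]
def cloud(z):
    fx,fy,cx,cy,k1=z['k'];H,W=z['d'].shape
    uu,vv=np.meshgrid(np.arange(W),np.arange(H))
    K=np.array([[fx,0,cx],[0,fy,cy],[0,0,1]])
    q=cv2.undistortPoints(np.stack([uu,vv],-1).reshape(-1,1,2).astype(float),K,np.array([k1,0,0,0]))[:,0]
    d=z['d'].reshape(-1);P=np.stack([q[:,0]*d,-q[:,1]*d,-d],-1)
    P=P@z['C'][:3,:3].T+z['C'][:3,3];P[d==0]=np.nan
    return P.reshape(H,W,3)
E
python3 - <<'E'
from h import *
s=snap('scene','s0');snap('top','t0')
print(s)
E
```

```text
pics
{'t': 0.0, 'joints': array([-1.29071172e+00,  3.09011142e-01,  1.63520624e+00, -1.90711913e-05,
        1.19966649e+00, -6.97319422e-02]), 'joint_velocities': array([-0.00023236, -0.00095926, -0.00201965,  0.00192298, -0.00112679,
       -0.00092986]), 'joint_efforts': array([ 2.75295151e-04, -4.15254700e+01, -2.76663065e+01, -1.38977998e-04,
        1.02902137e-02,  5.21999894e-06]), 'position': array([ 0.21392593, -0.58637355,  0.23003386]), 'tcp_rot': array([-1.5706544 ,  0.00228689, -1.22097268]), 'force': array([-0.85503273, -0.37560402,  0.15859433]), 'wrist_torque': array([-0.01573433, -0.02798163,  0.0032249 ]), 'gripper_width': 1.001628035023388}
```

View pics/s0.png

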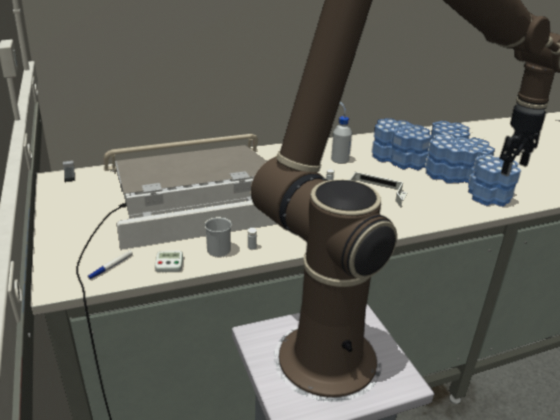

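View pics/t0.png

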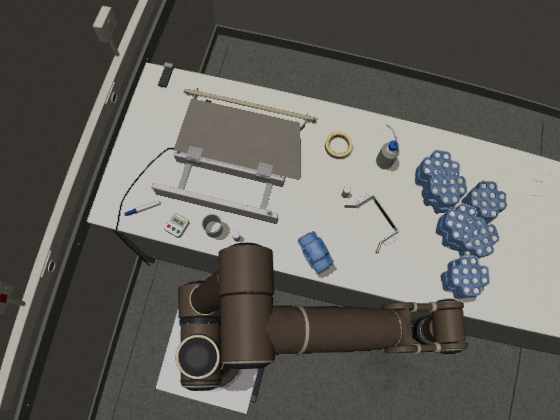

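Run:
```python
from h import *
z=load('t0');P=cloud(z)
import numpy as np
print(z['C'],np.nanmin(P[...,2]),np.nanmax(P[...,2]))
s=readout.observe();print(T(s).round(3))
hm=np.clip(P[...,2]/0.15,0,1)*255
cv2.imwrite('pics/hm.png',cv2.applyColorMap(np.nan_to_num(hm).astype(np.uint8),cv2.COLORMAP_JET))
```

```text
[[ 0.24518158  0.92898548 -0.27725795  0.03067871]
 [-0.96946801  0.23618224 -0.0659524  -0.17799573]
 [ 0.00421458  0.28496303  0.95852924  1.77068268]
 [ 0.          0.          0.          1.        ]] -0.9410341186650955 0.8934311521908679
[[ 0.343 -0.001  0.939  0.214]
 [-0.939  0.002  0.343 -0.586]
 [-0.002 -1.     0.     0.23 ]
 [ 0.     0.     0.     1.   ]]
```

Run:
```python
from h import *
z=load('t0')
c=z['p'][170:290,270:430,::-1]
cv2.imwrite('pics/t0c.png',cv2.resize(c,None,fx=5,fy=5,interpolation=cv2.INTER_CUBIC))
P=cloud(z)
for u,v in [(320,190),(340,260),(310,245),(316,250),(322,262),(305,240),(326,240)]: print(u,v,px(z,u,v).round(3))
m=(P[...,2]>0.015)&(P[...,0]>0.2)
import numpy as np
vv,uu=np.mgrid[:420,:560]
b=m&(uu>290)&(uu<340)&(vv>225)&(vv<280)
Q=P[b];print(len(Q),Q.min(0),Q.max(0))
t=Q[Q[:,2]>0.12];print(len(t),t.mean(0)); 
hull=cv2.minAreaRect((Q[:,:2]*1000).astype(np.float32));print(hull)
print(cv2.minAreaRect((t[:,:2]*1000).astype(np.float32)))
```

```text
320 190 [ 0.667 -0.224  0.009]
340 260 [ 0.434 -0.35  -0.   ]
310 245 [ 0.428 -0.23   0.136]
316 250 [ 0.415 -0.253  0.142]
322 262 [ 0.388 -0.283  0.108]
305 240 [ 0.447 -0.211  0.109]
326 240 [ 0.492 -0.286 -0.   ]
865 [ 0.3537584  -0.31920059  0.0163622 ] [ 0.48665399 -0.1872211   0.14516719]
369 [ 0.42002215 -0.2535604   0.1340572 ]
((422.5035705566406, -254.22532653808594), (135.8677978515625, 65.03575897216797), 43.29676818847656)
((421.496337890625, -254.57147216796875), (67.72002410888672, 64.93109130859375), 41.81029510498047)
```

View pics/t0c.png

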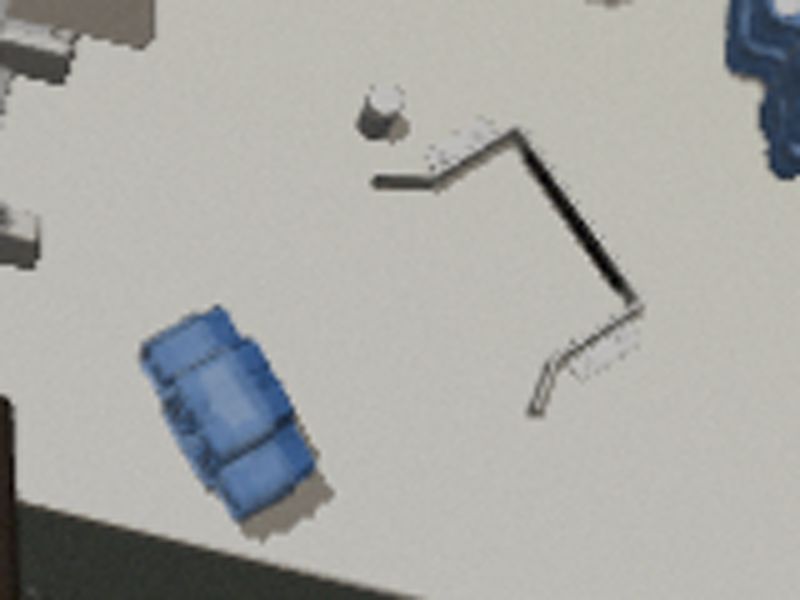

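Run:
```python
from h import *
z=load('t0')
pts=dict(cl=(373.4,196.4),cr=(397.6,231.6),kl=(357,206.6),kr=(381.4,242.4),tl=(345,206.2),tr=(377,252.4))
W={k:plane(z,*v,0.03)[:2] for k,v in pts.items()}
for k in W: print(k,W[k].round(4))
d=lambda a,b:np.linalg.norm(W[a]-W[b])
print('back',d('cl','cr'),'sides',d('cl','kl'),d('cr','kr'),'mouth',d('tl','tr'),'knee',d('kl','kr'))
# black stop + wall points via depth
P=cloud(z);vv,uu=np.mgrid[:420,:560]
b=(P[...,2]>0.02)&(P[...,2]<0.05)&(uu>340)&(uu<402)&(vv>190)&(vv<258)
Q=P[b];print(len(Q));
a=P[(uu>352)&(uu<400)&(vv>195)&(vv<245)&(z['p'].max(2)<60)]
print(len(a),np.nanmean(a,0));
l=cv2.fitLine((a[:,:2]*1000).astype(np.float32),cv2.DIST_HUBER,0,.01,.01).ravel();print(l, 'normal deg',np.degrees(np.arctan2(-l[0],l[1])))
dm=np.array(W['cl']+W['cr'])/2;km=(W['kl']+W['kr'])/2;v=dm-km;print('axis deg',np.degrees(np.arctan2(v[1],v[0])))
bk=W['cl']-W['cr'];print('back normal',np.degrees(np.arctan2(-bk[0],bk[1])))
v=W['cl']-W['kl'];print(np.degrees(np.arctan2(v[1],v[0])));v=W['cr']-W['kr'];print(np.degrees(np.arctan2(v[1],v[0])))
print(px(z,347,194),plane(z,347,188.5,0.056))
```

```text
cl [ 0.6841 -0.4169]
cr [ 0.5766 -0.5264]
kl [ 0.6315 -0.3663]
kr [ 0.5237 -0.4767]
tl [ 0.6223 -0.324 ]
tr [ 0.4846 -0.4683]
back 0.15347115895868887 sides 0.07298533037548173 0.07249706430636661 mouth 0.19936935101237246 knee 0.15429221242458394
240
71 [ 0.63234181 -0.46867864  0.02392884]
[   0.68443406    0.7290748   631.35126    -469.54282   ] normal deg -43.19112
axis deg -43.54225041915493
back normal -44.50028634163217
-43.867457894230405
-43.214852655417445
[ 0.6662968  -0.32116407  0.03767887] [ 0.6798125  -0.31553334  0.056     ]
```

Request:
play_rows(
  rows=[
    [40,0,0,0,0.147],
    [40,0,0,0,0.147],
    [40,0,0,0,0.147],
    [40,0,0,0,0.147],
    [40,0,0,0,0.147],
  ],
  grip_force=40,
)

```text
t: 0.6
position: [0.2132, -0.5839, 0.2263]
tcp_rot: [-1.577, 0.007, -1.974]
force: [-0.6, 0.6, 0.7]
gripper_width: 0.399
```

Request:
play_rows(
  rows=[
    [40,0,0,0,0.147],
    [40,0,0,0,0.147],
    [40,0,0,0,0.147],
    [40,0,0,0,0],
    [40,0,0,0,0],
  ],
)

```text
t: 1.1
position: [0.2126, -0.5816, 0.2227]
tcp_rot: [-1.585, 0.007, -2.421]
force: [0.0, -0.2, -0.0]
gripper_width: 0.401
```

```bash
cat >> h.py <<'E'
def to(x,y,zz,az):
    s=readout.observe();M=T(s);print('t',s['t'],s['position'].round(4),'az',np.degrees(np.arctan2(M[1,2],M[0,2])).round(2),'F',s['force'].round(1),'w',round(s['gripper_width'],2),'j6',s['joints'][5].round(2))
    print('cm',(M[:3,:3].T@(np.array([x,y,zz])-M[:3,3])*100).round(2),'turn',round(np.arctan2(M[1,2],M[0,2])-np.radians(az),3))
E
python3 -c "
from h import *
to(.366,-.1955,.2,-46.7)"
```

```text
t 1.1 [ 0.2126 -0.5816  0.2227] az -48.73 F [ 0.  -0.2 -0. ] w 0.4 j6 1.13
cm [-36.98   2.79 -18.86] turn -0.035
```

Request:
play_rows(
  rows=[
    [40,-3.7,0,-1.9,0],
    [40,-3.7,0,-1.9,0],
    [40,-3.7,0,-1.9,0],
    [40,-3.7,0,-1.9,0],
    [40,-3.7,0,-1.9,0],
  ],
)

```text
t: 1.6
position: [0.2881, -0.3867, 0.2235]
tcp_rot: [-1.583, 0.006, -2.416]
force: [0.1, -0.0, 0.8]
gripper_width: 0.401
```

```bash
python3 -c "
from h import *
to(.366,-.1955,.2,-46.7)"
```

```text
t 1.6 [ 0.2881 -0.3867  0.2235] az -48.4 F [ 0.1 -0.   0.8] w 0.4 j6 1.39
cm [-18.5    2.57  -9.1 ] turn -0.03
```

Request:
play_rows(
  rows=[
    [40,-3.7,0,-1.8,-0.01],
    [40,-3.7,0,-1.8,-0.01],
    [40,-3.7,0,-1.8,0],
    [40,-3.7,0,-1.8,0],
    [40,-3.7,0,-1.9,0],
  ],
)

```text
t: 2.1
position: [0.3639, -0.1863, 0.2262]
tcp_rot: [-1.58, 0.007, -2.383]
force: [0.8, -1.0, 0.9]
gripper_width: 0.399
```

```bash
python3 -c "
from h import *
to(.366,-.1955,.108,-46.7)
snap('wrist','w1');snap('top','t1')
z=load('t1');cv2.imwrite('pics/t1c.png',cv2.resize(z['p'][170:290,270:430,::-1],None,fx=5,fy=5,interpolation=cv2.INTER_CUBIC))"
```

```text
t 2.1 [ 0.3639 -0.1863  0.2262] az -46.56 F [ 0.8 -1.   0.9] w 0.4 j6 1.79
cm [ 0.56 11.81  0.92] turn 0.002
```

View pics/w1.png

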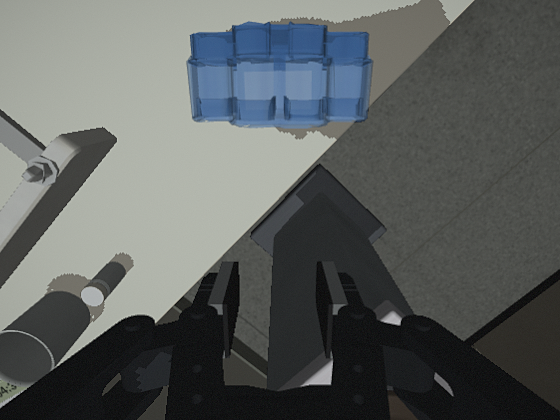

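View pics/t1c.png

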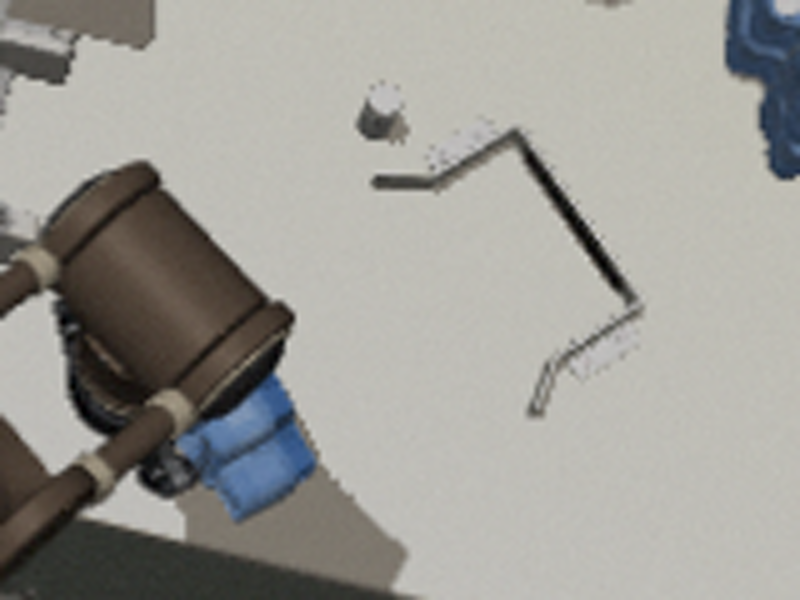

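```bash
python3 -c "
from h import *
z=load('w1');P=cloud(z);M=T(readout.observe())
Q=(P-M[:3,3])@M[:3,:3]
p=z['p'].astype(int);b=(p[...,2]>p[...,0]+25)&(P[...,2]>0.02)
q=Q[b];h=P[b][:,2];print(len(q))
for lo,hi in[(.02,.05),(.05,.08),(.08,.11),(.11,.13),(.13,.145)]:
  a=q[(h>lo)&(h<hi)]
  if len(a): print(lo,hi,len(a),np.percentile(a,[1,50,99],axis=0).round(4)[:,[0,2]].tolist())
a=q[h>.13];print(cv2.minAreaRect((a[:,[0,2]]*1000).astype(np.float32)))
"
```

```text
17215
0.08 0.11 6813 [[-0.0594, 0.0641], [-0.0281, 0.0948], [0.0694, 0.1223]]
0.11 0.13 1696 [[-0.0286, 0.0639], [0.0058, 0.1091], [0.0393, 0.1222]]
0.13 0.145 8706 [[-0.0238, 0.0618], [0.005, 0.09], [0.0341, 0.1208]]
((5.377758026123047, 91.77432250976562), (61.596317291259766, 61.56370544433594), 89.58499145507812)
```

Request:
play_rows(
  rows=[
    [40,0.1,2.5,0,0],
    [40,0.1,2.5,0,0],
    [40,0.1,2.5,0,0],
    [40,0.1,2.3,0,0],
    [40,0.1,2,0,0],
  ],
)

```text
t: 2.7
position: [0.3653, -0.1899, 0.1091]
tcp_rot: [-1.567, 0.01, -2.36]
force: [-0.6, 0.5, 0.1]
gripper_width: 0.4
```

Request:
play_rows(
  rows=[
    [40,0,0,1.5,0],
    [40,0,0,1.5,0],
    [40,0,0,1,0],
    [40,0,0,0.5,0],
    [40,0,0,0,0],
  ],
)

```text
t: 3.2
position: [0.3934, -0.2242, 0.1047]
tcp_rot: [-1.576, 0.006, -2.354]
force: [0.3, 0.9, 0.4]
gripper_width: 0.4
```

```bash
python3 -c "
from h import *
to(.4215,-.2545,.11,-46.7)"
```

```text
t 3.2 [ 0.3934 -0.2242  0.1047] az -44.89 F [0.3 0.9 0.4] w 0.4 j6 1.73
cm [ 0.16 -0.55  4.12] turn 0.032
```

Request:
play_rows(
  rows=[
    [40,0,-0.2,0.4,0.015],
    [40,0,-0.2,0.6,0.015],
    [40,0,-0.1,0.6,0],
    [40,0,0,0.6,0],
    [40,0,0,0.6,0],
  ],
)

```text
t: 3.7
position: [0.4131, -0.245, 0.1105]
tcp_rot: [-1.576, 0.006, -2.385]
force: [1.2, 0.7, 0.6]
gripper_width: 0.399
```

```bash
python3 -c "
from h import *
to(.4215,-.2545,.11,-46.7)
snap('scene','s2')
z=load('s2');cv2.imwrite('pics/s2c.png',cv2.resize(z['p'][120:300,250:500,::-1],None,fx=3.2,fy=3.2,interpolation=cv2.INTER_CUBIC))"
```

```text
t 3.7 [ 0.4131 -0.245   0.1105] az -46.67 F [1.2 0.7 0.6] w 0.4 j6 1.75
cm [0.04 0.05 1.27] turn 0.0
```

View pics/s2c.png

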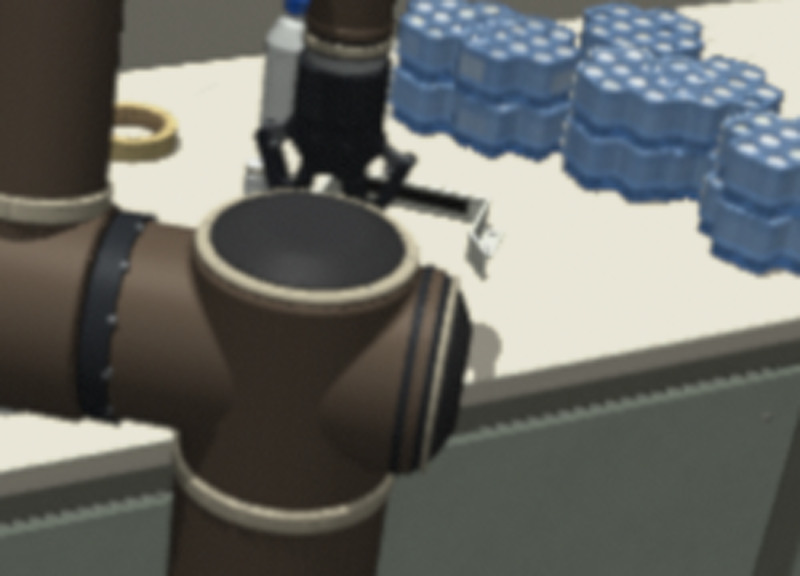

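```bash
python3 -c "
from h import *
snap('wrist','w2')"
```

```text
(no output)
```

View pics/w2.png

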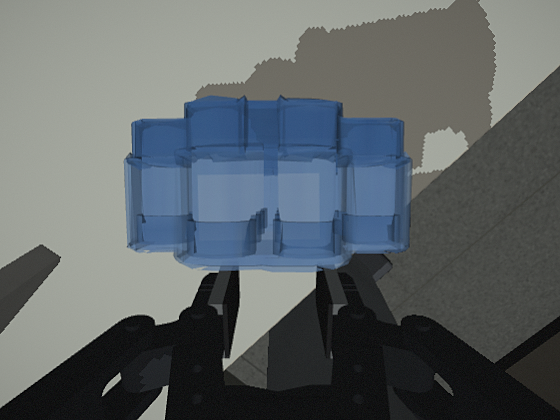

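```bash
cat >> h.py <<'E'
def blk(fn):
    z=load(fn);P=cloud(z);M=T(readout.observe());Q=(P-M[:3,3])@M[:3,:3]
    p=z['p'].astype(int);b=(p[...,2]>p[...,0]+25)&(P[...,2]>0.02)
    if fn[0]!='w': b&=(np.abs(Q[...,0])<.12)&(np.abs(Q[...,2])<.25)
    q=Q[b];h=P[b][:,2];a=q[h>h.max()-.02]
    print('top',np.percentile(h,[50,90,99]).round(4),'x',np.percentile(q[:,0],[1,99]).round(4),'z',np.percentile(q[:,2],[1,99]).round(4))
    A=np.c_[q[h>np.percentile(h,60)][:,[0,2]],np.ones((h>np.percentile(h,60)).sum())]
    print('topfit',np.linalg.lstsq(A,h[h>np.percentile(h,60)],rcond=None)[0].round(3))
    return q,h,P[b]
E
python3 -c "
from h import *
q,h,_=blk('w2')
z=load('w2')
M=T(readout.observe())
for u,v in [(215,130),(310,130),(215,190),(310,190),(260,165),(240,258),(160,190),(375,190)]:
  P=px(z,u,v);print(u,v,((P-M[:3,3])@M[:3,:3]).round(4)[[0,2]],P[2].round(4))
"
```

```text
top [0.1281 0.1387 0.1404] x [-0.0654  0.058 ] z [0.0142 0.0762]
topfit [-0.003 -0.191  0.144]
215 130 [-0.0209  0.0665] 0.1249
310 130 [0.0124 0.0666] 0.126
215 190 [-0.0202  0.0472] 0.1347
310 190 [0.0121 0.0474] 0.1354
260 165 [-0.0048  0.0554] 0.1325
240 258 [-0.012  0.024] 0.1396
160 190 [-0.0505  0.0388] 0.1012
375 190 [0.0437 0.039 ] 0.1016
```

Request:
play_rows(
  rows=[
    [40,0,0,0.5,0],
    [40,0,0,0.5,0],
    [40,0,0,0.5,0],
    [40,0,0,0.5,0],
    [40,0,0,0,0],
  ],
)

```text
t: 4.3
position: [0.4282, -0.261, 0.1102]
tcp_rot: [-1.577, 0.006, -2.386]
force: [-0.4, 0.3, 0.3]
gripper_width: 0.398
```

```bash
python3 -c "
from h import *
snap('wrist','w3')
to(.4215,-.2545,.11,-46.7)
q,h,_=blk('w3')"
```

```text
t 4.35 [ 0.4278 -0.2606  0.1101] az -46.68 F [ 0.6 -0.1 -0.4] w 0.4 j6 1.74
cm [ 0.04  0.01 -0.88] turn 0.0
top [0.1241 0.1393 0.1419] x [-0.0669  0.0569] z [-0.0148  0.0791]
topfit [ 0.004 -0.338  0.15 ]
```

View pics/w3.png

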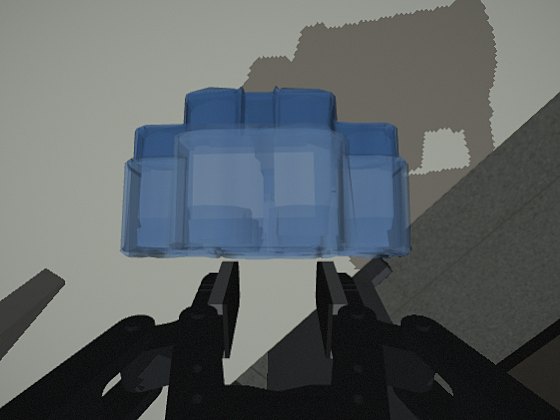

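Request:
play_rows(
  rows=[
    [40,0,0,0.5,0],
    [40,0,0,0.5,0],
    [40,0,0,0.5,0],
    [40,0,0,0.4,0],
    [40,0,0,0,0],
  ],
)

```text
t: 4.85
position: [0.4419, -0.2756, 0.1098]
tcp_rot: [-1.577, 0.006, -2.385]
force: [-0.6, 0.1, 1.1]
gripper_width: 0.399
```

```bash
python3 -c "
from h import *
snap('wrist','w4')
to(.4215,-.2545,.11,-46.7)
q,h,_=blk('w4')"
```

```text
t 4.9 [ 0.4417 -0.2753  0.1097] az -46.67 F [-0.2 -0.7  0.2] w 0.4 j6 1.73
cm [ 0.04 -0.01 -2.9 ] turn 0.0
top [0.0578 0.0589 0.0604] x [-0.0685  0.0609] z [0.0068 0.1202]
topfit [ 0.    -0.001  0.059]
```

View pics/w4.png

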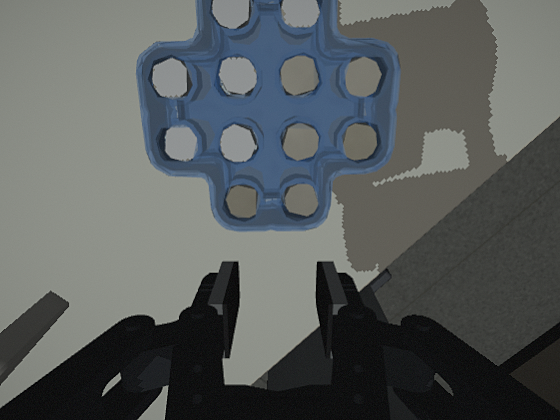

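Request:
play_rows(
  rows=[
    [40,-0.2,0,-1.5,0],
    [40,-0.2,0,-1.5,0],
    [40,0,0,-0.5,0],
    [40,0,1.0,0,0],
    [40,0,1.5,0,0],
  ],
)

```text
t: 5.4
position: [0.4211, -0.2467, 0.0858]
tcp_rot: [-1.572, 0.007, -2.385]
force: [0.3, -0.1, -0.8]
gripper_width: 0.403
```

Request:
play_rows(
  rows=[
    [40,0,2,0,0],
    [40,0,2,0,0],
    [40,0,1.5,0,0],
    [40,0,0.7,0,0],
    [40,0,0,0,0],
  ],
)

```text
t: 5.9
position: [0.4208, -0.2463, 0.0183]
tcp_rot: [-1.573, 0.006, -2.385]
force: [-0.7, 0.2, 0.7]
gripper_width: 0.401
```

```bash
python3 -c "
from h import *
to(.5201,-.3603,.025,-46.7)
snap('wrist','w5')
q,h,W=blk('w5')
r=cv2.minAreaRect((W[h>.05][:,:2]*1000).astype(np.float32));print(r)
"
```

```text
t 5.9 [ 0.4208 -0.2463  0.0183] az -46.63 F [-0.7  0.2  0.7] w 0.4 j6 1.75
cm [ 0.61 -0.71 15.11] turn 0.001
top [0.0578 0.059  0.0605] x [-0.0634  0.0652] z [0.0398 0.0999]
topfit [ 0.    -0.006  0.059]
((467.5481872558594, -297.4836730957031), (137.11782836914062, 63.144283294677734), 43.399776458740234)
```

View pics/w5.png

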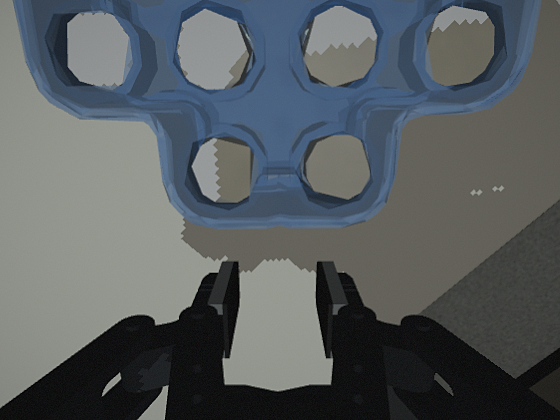

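Request:
play_rows(
  rows=[
    [40,0.1,-0.3,1,0],
    [40,0.1,-0.3,1,0],
    [40,0.1,0,0.8,0],
    [40,0.05,0,0.8,0],
    [40,0.05,0,0.8,0],
  ],
)

```text
t: 6.45
position: [0.4502, -0.2833, 0.0271]
tcp_rot: [-1.574, 0.006, -2.384]
force: [-2.0, 2.8, 1.3]
gripper_width: 0.394
```

Request:
play_rows(
  rows=[
    [40,0.05,0,1,0],
    [40,0.05,0,1,0],
    [40,0.05,0,1,0],
    [40,0.05,0,1,0],
    [40,0.05,0,0.5,0],
  ],
)

```text
t: 6.95
position: [0.4726, -0.311, 0.0263]
tcp_rot: [-1.605, 0.005, -2.385]
force: [-4.0, 6.2, 7.5]
gripper_width: 0.399
```

```bash
cat >> h.py <<'E'
def dk(x,y):
    c,s=np.cos(np.radians(-43.8)),np.sin(np.radians(-43.8));r=np.array([x-.578,y+.4205]);return (c*r[0]+s*r[1]).round(4),(-s*r[0]+c*r[1]).round(4)
E
python3 -c "
from h import *
to(.52,-.36,.025,-46.7)
s=readout.observe();print(dk(*s['position'][:2]))
snap('top','t6')
z=load('t6');cv2.imwrite('pics/t6c.png',cv2.resize(z['p'][170:290,270:430,::-1],None,fx=5,fy=5,interpolation=cv2.INTER_CUBIC))
snap('wrist','w6')
q,h,W=blk('w6')
"
```

```text
t 6.95 [ 0.4726 -0.311   0.0263] az -46.64 F [-4.   6.2  7.5] w 0.4 j6 1.71
cm [-0.09 -0.1   6.82] turn 0.001
(np.float64(-0.1519), np.float64(0.006))
top [0.0577 0.0588 0.0604] x [-0.0656  0.064 ] z [0.0135 0.1009]
topfit [-0.    -0.002  0.059]
```

View pics/w6.png

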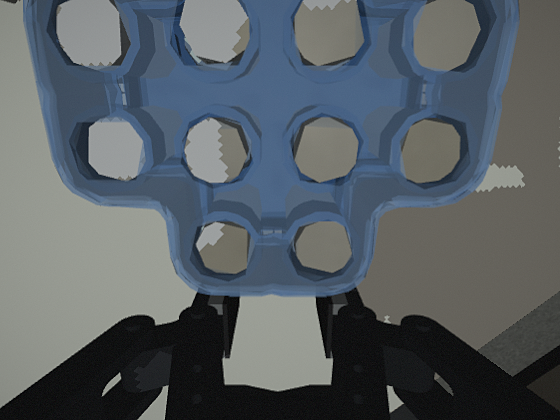

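View pics/t6c.png

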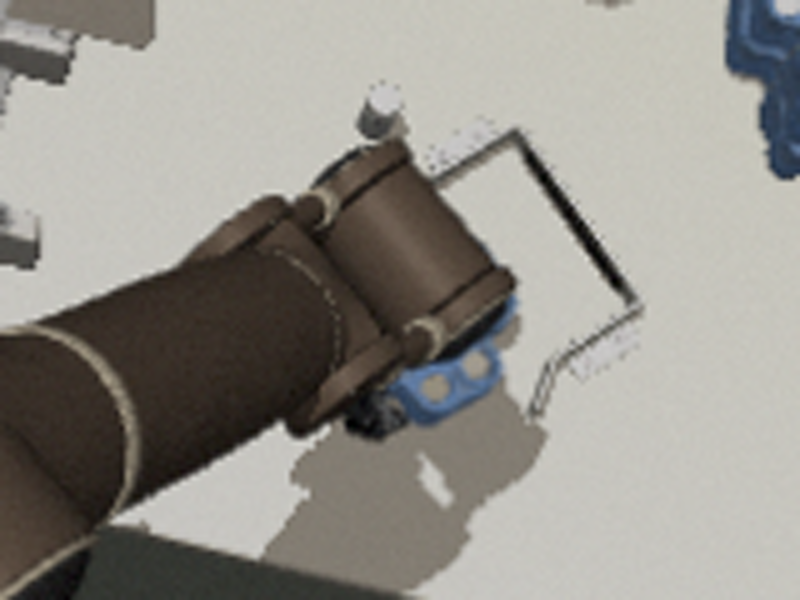

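Request:
play_rows(
  rows=[
    [40,0,-0.05,0.7,0],
    [40,0,-0.03,0.7,0],
    [40,0,-0.03,0.7,0],
    [40,0,-0.03,0.7,0],
    [40,0,-0.03,0.7,0],
  ],
)

```text
t: 7.55
position: [0.4903, -0.3305, 0.0263]
tcp_rot: [-1.629, 0.003, -2.385]
force: [-5.8, 6.6, 7.7]
gripper_width: 0.403
```

```bash
python3 -c "
from h import *
to(.52,-.36,.025,-46.7)
snap('wrist','w7')
q,h,W=blk('w7')
"
```

```text
t 7.55 [ 0.4903 -0.3305  0.0263] az -46.64 F [-5.8  6.6  7.7] w 0.4 j6 1.7
cm [-0.13 -0.12  4.19] turn 0.001
top [0.0577 0.0588 0.0604] x [-0.0654  0.0641] z [0.0113 0.0982]
topfit [-0.    -0.003  0.059]
```

View pics/w7.png

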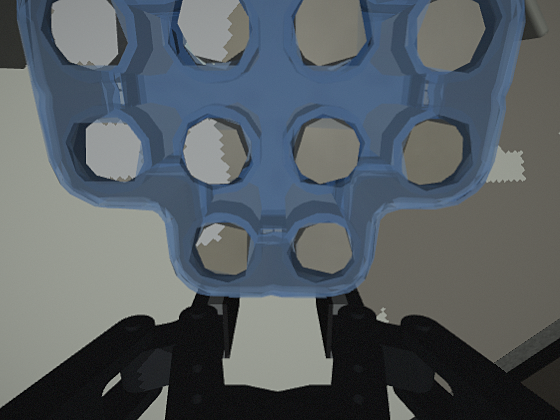

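Request:
play_rows(
  rows=[
    [40,0,-0.05,0.7,-0.01],
    [40,0,-0.05,0.7,-0.01],
    [40,0,-0.05,0.7,-0.01],
    [40,0,-0.05,0.7,0],
    [40,0,-0.05,0.7,0],
  ],
)

```text
t: 8.1
position: [0.5115, -0.3538, 0.0264]
tcp_rot: [-1.643, 0.003, -2.353]
force: [-4.4, 4.8, 4.1]
gripper_width: 0.399
```

```bash
python3 -c "
from h import *
to(.52,-.36,.025,-46.7)
snap('wrist','w8')
q,h,W=blk('w8')
"
```

```text
t 8.1 [ 0.5115 -0.3538  0.0264] az -44.81 F [-4.4  4.8  4.1] w 0.4 j6 1.67
cm [-0.16  0.06  1.04] turn 0.033
top [0.0577 0.0588 0.0604] x [-0.0655  0.064 ] z [0.0114 0.098 ]
topfit [-0.    -0.003  0.059]
```

View pics/w8.png

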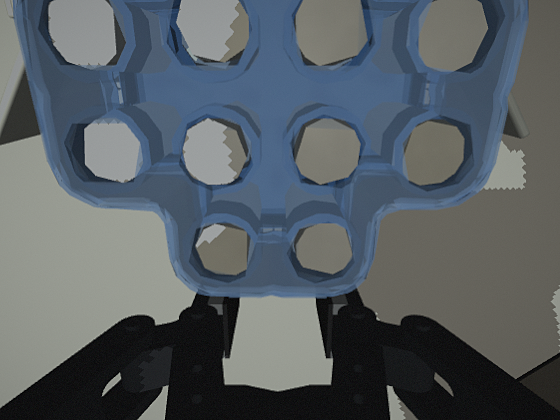

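Request:
play_rows(
  rows=[
    [40,0,-0.05,0.5,-0.01],
    [40,0,-0.05,0.5,0],
    [40,0,-0.05,0.5,0],
    [40,0,-0.05,0.5,0],
    [40,0,-0.05,0.4,0],
  ],
)

```text
t: 8.65
position: [0.5237, -0.3666, 0.0265]
tcp_rot: [-1.664, 0.002, -2.342]
force: [-12.2, 11.5, 13.0]
gripper_width: 0.398
```

```bash
python3 -c "
from h import *
to(.52,-.36,.025,-46.7)
snap('wrist','w9')
q,h,W=blk('w9')
"
```

```text
t 8.65 [ 0.5237 -0.3666  0.0265] az -44.16 F [-12.2  11.5  13. ] w 0.4 j6 1.65
cm [-0.22  0.22 -0.71] turn 0.044
top [0.0577 0.0588 0.0603] x [-0.0655  0.0641] z [0.0133 0.0996]
topfit [-0.    -0.002  0.059]
```

View pics/w9.png

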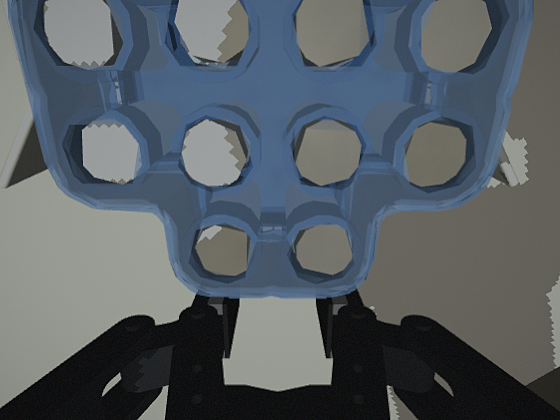

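Request:
play_rows(
  rows=[
    [40,0,-0.03,0.4,0],
    [40,0,-0.03,0.4,0],
    [40,0,0,0.3,0],
    [40,0,0,0,0],
    [40,0,0,0,0],
  ],
)

```text
t: 9.2
position: [0.5228, -0.3658, 0.0271]
tcp_rot: [-1.696, 0.0, -2.34]
force: [-2.8, 2.2, 1.7]
gripper_width: 0.4
```

Request:
play_rows(
  rows=[
    [40,0,0,-0.5,0],
    [40,0,0,-1,0],
    [40,0,0,-2,0],
    [40,0,0,-2.5,0],
    [40,0,0,-2.5,0],
  ],
)

```text
t: 9.7
position: [0.4671, -0.3123, 0.0378]
tcp_rot: [-1.674, 0.001, -2.341]
force: [0.7, 0.5, 1.2]
gripper_width: 0.404
```

Request:
play_rows(
  rows=[
    [40,0,-3,-1,0],
    [40,0,-4,-2,0],
    [40,0,-4,-3,0],
    [40,0,-4,-3,0],
    [40,0,-3,-2,0],
  ],
)

```text
t: 10.2
position: [0.3961, -0.2448, 0.2283]
tcp_rot: [-1.676, 0.001, -2.341]
force: [0.0, 0.1, 0.2]
gripper_width: 0.403
```

```bash
python3 -c "
from h import *
to(.52,-.36,.025,-46.7)
snap('top','t9');snap('wrist','wa')
z=load('t9');cv2.imwrite('pics/t9c.png',cv2.resize(z['p'][170:290,270:430,::-1],None,fx=5,fy=5,interpolation=cv2.INTER_CUBIC))
q,h,W=blk('wa')
"
```

```text
t 10.2 [ 0.3961 -0.2448  0.2283] az -44.13 F [0.  0.1 0.2] w 0.4 j6 1.68
cm [-0.34 18.45 18.96] turn 0.045Traceback (most recent call last):
  File "<string>", line 6, in <module>
    q,h,W=blk('wa')
          ~~~^^^^^^
  File "h.py", line 37, in blk
    q=Q[b];h=P[b][:,2];a=q[h>h.max()-.02]
                             ~~~~~^^
    return umr_maximum(a, axis, None, out, keepdims, initial, where)
ValueError: zero-size array to reduction operation maximum which has no identity
```

View pics/t9c.png

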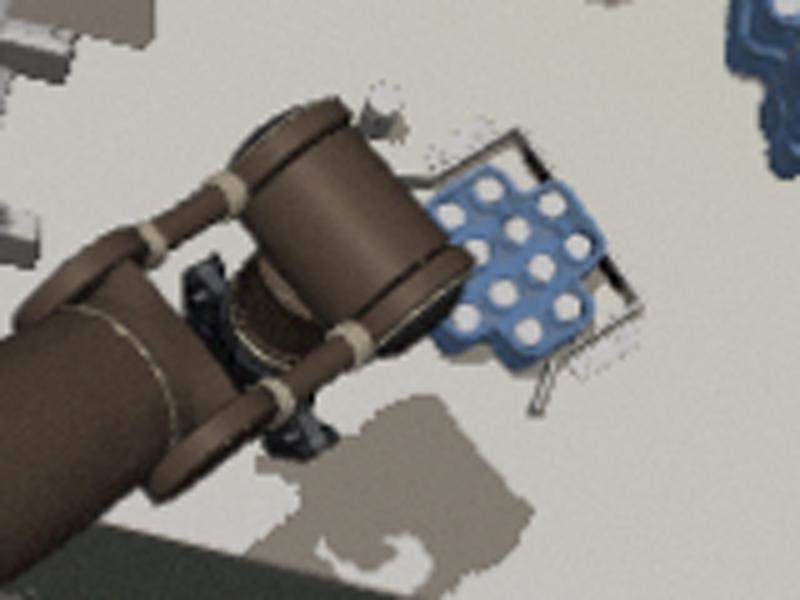

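View pics/wa.png

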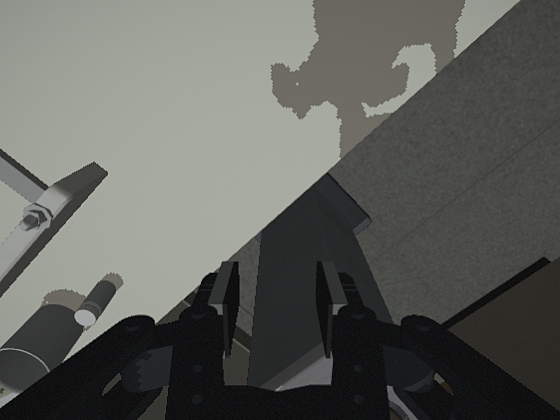

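```bash
python3 -c "
from h import *
z=load('t9')
p=plane(z,270+509.5/5,170+260/5,.058);print(p,dk(*p[:2]))
P=cloud(z);pp=z['p'].astype(int);vv,uu=np.mgrid[:420,:560]
b=(pp[...,2]>pp[...,0]+25)&(P[...,2]>.045)&(uu>350)&(uu<395)&(vv<250)
W=P[b];c,s=np.cos(np.radians(-43.8)),np.sin(np.radians(-43.8));r=W[:,:2]-[.578,-.4205]
print(len(W),np.percentile(W[:,2],[1,50,99]),'fwd',np.percentile(r@[c,s],[98,100]),'lat',np.percentile(r@[-s,c],[0,1,99,100]))
# stop now
a=P[(uu>352)&(uu<400)&(vv>195)&(vv<245)&(pp.max(2)<60)&(P[...,2]>.01)&(P[...,2]<.045)&(P[...,0]-P[...,1]>1.06)]
print(len(a),np.percentile((a[:,:2]-[.578,-.4205])@[c,s],[5,50,95]))
"
```

```text
[ 0.57961349 -0.42548716  0.058     ] (np.float64(0.0046), np.float64(-0.0025))
720 [0.04684284 0.05966365 0.17463473] fwd [0.19602902 0.20709132] lat [-0.06900028 -0.06738326  0.18322034  0.18833873]
24 [0.06908986 0.07218759 0.07678388]
```

```bash
python3 -c "
from rig import workorder
print(workorder.sign_off())"
```

```text
the job is handed in; nothing more can be done
None
```

The block is parked in the dock and the job is handed in, at about 10 s on the clock. I tipped the block by pushing high on the caps side with the part-open fingers. It fell flat onto its foot with its centre about 125 mm short of home. I then pushed it low on its rear flat into the dock until the horizontal force rose to about 17 N. After one last short push I backed off and lifted clear.

**Last checks:**
- **Position:** the top camera puts the block centre about 5 mm past my estimate of the dock origin and 2.5 mm off the middle line. The 5 mm is most likely measurement error, because the picture shows the block against the back stop.
- **Level:** the cap tops are at about 59.7 mm, so the block sits flat.
- **Robot:** it touches nothing, and the force reads about 0.
- **Bystanders:** vial_1 looks unmoved in the last top picture. The beaker, timer, marker and vial_2 were not re-measured, but no push was made near them.

**What did not go as expected:**
- The tool leaned up to about 7 degrees during the low push, and I left that uncorrected.
- The pushing force in mid-slide was 6 to 9 N, above the stated 1 to 4 N.
- My final automatic extent check was spoiled by arm points in the cloud, so the position comes from vial centres read off the picture.

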